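Refit the oven knob on its D-spindle and hold it pressed in to light

TASK

The oven's knob was pulled off the small table-top gas cooker for cleaning, and the oven must now be held on for lighting. Swing the oven door wide open by its handle first (a gas oven is never lit with its door shut), then pick up the loose knob, turn it so that the flat in its bore matches the flat of the bare D-shaped spindle on the cooker's top, push it fully home and press it down to the spindle's stop. Finish while still holding the knob pressed down with the gripper (do not let go), the door standing open and the mug, timer, biscuit cutter and scraper left where they are.

Things in the scene. Friction and masses are not known exactly. Their poses are not given: they have to be found in the camera images.
- oven_door_handle (a point): grip point of the door's handle: a round upright steel bar 10 mm thick, 102 mm long, its axis 36 mm off the door's face, on a stand-off at each end. Point: on the bar's axis, 17 mm below the bar's top end, 35 mm below the cooker's top; the bar goes on 85 mm below. Frame turns with the door: z up, -x out of the door's face (pull this way), y along the door to the hinge.
- oven_door_hinge (a point): point on the door's upright hinge axis, at the height of the handle point; 185 mm along the door and 43 mm behind the handle point. The door is side-hung at the end far from the robot, 224 mm wide, 138 mm high, 14 mm thick, lower edge 36 mm above the table. The frame turns with the door as the handle's does.
- oven_door (a joint): opening angle of the oven door in rad: 0 shut, 1.57 square to the cooker's front, stop at 1.75; seen from above the door turns clockwise as it opens. It starts shut or slightly ajar. Light friction only (about 0.06 N m): it stays where it is left.
- spindle_tip (a point): centre of the top end of the bare steel D-spindle, which stands upright 22 mm proud of the cooker's flat top (190 mm above the table) and does not turn. Round, 12 mm across, with one flat 1 mm from its axis (nearly half the bar is cut away); the top 2 mm are tapered by about 1.4 mm; z is up, +x is the way the flat faces (to the cooker's door side).
- spindle (a joint): how far the spindle is pushed down, in m: 0 at rest, 0.006 at its stop. A spring pushes it up with 3.2 N at rest and 8 N at the stop.
- knob_mid (a point): mid-height of the loose upright black knob, 35 mm high: skirt 38 mm across, 17 mm high, under a bar grip 12 wide, 37 long, 18 mm high. z up, x along the bar; white line at its +x end. Blind D-bore below: 14 mm deep, 13 mm across, flat 1.5 mm from the axis on the +x side; mouth flared 2.5 mm (flat: 1.2). Fully home: this point 3.5 mm above spindle_tip, x as the spindle's x. About 40 g.
- knob_pointer (a point): point at the pointer end of the loose knob's bar grip (the end with the white line), 18.5 mm out from knob_mid along its +x, at the same height: the bore's flat is on this side of the axis
- oven: the fixed table-top gas cooker, 280 wide, 240 deep, 190 mm high, glazed oven door on the side that faces the robot's left. Origin under the middle; z up, -x out of the door side, +y to the hinge end. On its top: the bare spindle nearest the door side; 110 mm behind it a fixed knob of the same kind on the hob's spindle; a pan support 29 mm high, from 65 mm beside the spindle.
- white_mug: white mug, 83x108x68 mm, a bystander; origin at its underside
- timer: round wind-up kitchen timer, 62 mm across, 58 mm high, a bystander; origin at its underside
- cutter_balloon: flat plastic balloon-shaped biscuit cutter, 72x77x15 mm, a bystander; origin at its underside
- scraper: thin plastic dough scraper lying flat, 68x115x9 mm, a bystander (the open door passes above it); origin at its underside

How it is judged:
On the way:
1. the oven door is swung wide open (at least 63 degrees) before the spindle is pressed (value of joint oven_door above 1.1 rad and value of joint spindle below 0.001 m), for 0.2 s.
At the end, for the whole second after the job is handed in: door open by at least 1.1 rad; knob upright on the spindle, within 2 mm of its axis, flat to flat within 15 degrees (pointer end on the flat's side), fully home within 2 mm, and held by the gripper so that the spindle stays down by at least 4.5 of its 6 mm through the last second (value of joint oven_door above 1.1 rad and horizontal distance between knob_mid and spindle_tip below 0.002 m and z of knob_mid in the frame of spindle_tip between 0.001 and 0.0055 m and angle between the x axis of knob_mid and the x axis of spindle_tip, either way round below 0.26 rad and x of knob_pointer in the frame of spindle_tip above 0.014 m and angle between knob_mid's own z axis and vertical below 0.1 rad and value of joint spindle above 0.0045 m and contact force between the fingers and knob above 2 N and contact force between knob and spindle above 3 N and contact force between the fingers and spindle below 0.5 N); the arm keeps its last pose, push and grip.
It fails at once if the spindle is pressed in while the oven door is not wide open (value of joint spindle above 0.003 m and value of joint oven_door below 1 rad).
It fails at once if the mug is moved by more than 25 mm (distance of white_mug from where it was at the start of the episode above 0.025 m).
It fails at once if the timer is moved by more than 25 mm (distance of timer from where it was at the start of the episode above 0.025 m).
It fails at once if the biscuit cutter is moved by more than 25 mm (distance of cutter_balloon from where it was at the start of the episode above 0.025 m).
It fails at once if the scraper is moved by more than 25 mm (distance of scraper from where it was at the start of the episode above 0.025 m).
It also fails if it takes over 64 s, if anything falls off the work surface, if the arm or the gripper's body presses on something with over 40 N, if the wrist force passes 120 N, or if a joint passes its speed limit or range.

ROBOT

A 6-joint arm with a two-finger parallel gripper is mounted at the origin on the work surface; the furniture and walls round the work are solid. World frame = base frame: x ahead of the robot, y to its left, z up, the work surface at z = 0. Lengths are in m, angles in rad, forces in N, time in s.
With the tool pointing down it reaches from about 0.375 to 0.75 m from the base axis. Payload 9 kg.
Tool frame: the origin (TCP) lies on the centre line of the jaws, within the pads' length; the fingertips stand r.tips_ahead ahead of it and the grasp point (between the pads) lies 2 mm behind it (r.tips_ahead is the distance from the TCP to the fingertips, in m); z points along the fingers, y is the direction in which the jaws open and shut (so a half turn about z gives the same grasp; the last joint's range is limited). The gripper opens to 85 mm and grips with 20 to 120 N. Pads are 22 mm wide; open, the fingers measure 114 mm over their backs; the gripper's body (76 mm by 85 mm) begins 54 mm behind the grasp point. The pads swing forward as they close: fully open they stand 13 mm farther back than shut.
Start: joints at [-1.461, 0.104, 0.097, 1.564, 0, 1.353], TCP at [0.193, -0.568, 0.248] pointing down, gripper open.
Joint ranges: [-2.99, 2.99], [-0.84, 1.86], [-1.1, 1.16], [-1.84, 2.11], [-1.51, 1.56], [-3.14, 3.14]. Speed limits (rad/s): [2.22, 2.22, 2.57, 3.14, 3.14, 3.14].

INTERFACE

Orientations are given as a rotation vector (axis times angle).
In Python, from rig import r gives the robot as it stands.
- The arm moves only by the shell command python3 -m pendant 'ROWS' [FORCE]. ROWS is JSON, one flat list of numbers, 7 for each row, row after row: the shift along the tool's x, y, z as a fraction of full scale, then the turn, a rotation vector about the tool's x, y, z as a fraction of full scale, then the opening, from 0 (shut) to 1 (fully open). A call has 1 to 10 rows; each row is the pose to reach, as a shift and turn from the pose commanded when the call began, along the tool's axes at that moment; what a row does not reach only later rows make up. Full scale, the value 1, is 25 cm for a shift and 90 degrees for a turn. A row lasts 1/10 s, in which the tool goes at most 50 mm and 8.59 degrees, less where a joint would pass 70% of its speed; a pose out of reach is approached as far as the arm can. A call with a number of a shift or a turn outside -1 to 1 is refused whole. A call with a gripper value outside its range is refused whole. The fingers move at their own pace and stop on an object; FORCE is the grip in N (left out, the last holds). Time passes only in rows, so rows that repeat a pose let the fingers close. It gives the time, the measured TCP pose, the force and the opening at its end, in the units of the state.
- r.get_obs(): the state, without advancing time (a new reading comes with each control period).
- r.camera(name): name is "scene" or "top" or "wrist"; returns the picture (400x640x3 uint8, red, green, blue); there is no depth.
- r.camera_info(name): a dict with "camera_matrix" (3x3 intrinsics, pixels), "k1" (the pictures are not rectified: a ray, as slopes to the right and down, at radius r is drawn at 1 + k1 r^2 times it, then the intrinsics apply), "T" (4x4, takes a point from camera to world coordinates). Camera axes: x right, y up, looking along -z (the intrinsics and any distortion apply to the point x, -y, -z); pixel columns grow to the right and rows downward; lengths in m; the calibration is good to about 2 mm. A picture is of the moment at which its call begins: read the wrist's pose just before it. camera_info takes no time and is no camera call; for the wrist camera it gives the pose at the moment of the call.
- r.hand_in(): hands the job in, once; it reports no verdict.
Trained networks look in the newest picture that a camera, given by its name, has taken for a name from the list of things; names that differ only in an ending like _2 or _b are one class to them, and where a whole thing is asked for, a point or a joint stands for the part that bears it (a point fixed in the world has none). Each returns a list of dicts, best first, with "p" (0 to 1); they miss things now and then, are a little off and sometimes report something else, mostly with a low value. They report only what shows in the picture. A call takes as long as a camera call.
- r.cut_out(camera, target): "pixels" (400x640 bool, what is visible of it) and "rect" ([left, top, right, bottom] in pixels, round what is visible of it).
The state is a dict: "time_s": time; "qpos": joint angles; "dq": joint speeds; "effort": joint torques, N m; "ee_pos": TCP position; "orientation": TCP orientation; "ft_force": force on the tool from outside, world axes, zero at the start; "wrist_torque": the same for the moment, N m; "finger_gap": opening from 0.0 (shut) to 1.0 (fully open).
Only numpy, scipy, OpenCV 4.12 (cv2) and the standard library are available. Lean on these libraries where they do the work, as an engineer would, in place of code of your own. Each camera call takes 0.05 s, during which the arm holds its last target. There are 200 camera calls.

## Working session

There is one attempt and no reset: what is moved stays moved. The work goes in short steps, Python scripts to look and compute and a shell command to move; the robot and the scene stay as the last step left them, time stands still between calls to the robot, and variables do not carry over. Pictures are saved under pics/ and viewed, about 8 in all and at most 12, crops included, and the job is handed in when it is done.

```bash
mkdir -p pics; ls; cat > h.py <<'E'
import numpy as np, cv2
from scipy.spatial.transform import Rotation as R
from rig import r
def K(name):
    c=r.camera_info(name); return np.array(c["camera_matrix"]),c["k1"],np.array(c["T"])
def proj(name,P,c=None):
    M,k,T=c or K(name); p=(np.atleast_2d(P)-T[:3,3])@T[:3,:3]
    s=np.c_[p[:,0]/-p[:,2],-p[:,1]/-p[:,2]]; s=s*(1+k*(s**2).sum(1,keepdims=True))
    return s@M[:2,:2].T+M[:2,2]
def ray(name,uv,c=None):
    M,k,T=c or K(name)
    s=cv2.undistortPoints(np.array(uv,float).reshape(-1,1,2),M,np.array([k,0,0,0,0.])).reshape(-1,2)
    d=np.c_[s[:,0],-s[:,1],-np.ones(len(s))]@T[:3,:3].T
    return T[:3,3],d
def onz(name,uv,z,c=None):
    o,d=ray(name,uv,c); return o+d*((z-o[2])/d[:,2:3])
def snap(name,fn):
    c=K(name); im=r.camera(name); cv2.imwrite(fn,im[:,:,::-1]); return im,c
E
python3 - <<'E'
from h import *
print(r.tips_ahead, r.get_obs())
for n in("scene","top"):
    im,c=snap(n,f"pics/{n}0.png"); print(n,np.round(c[2],3).tolist(),c[0].tolist(),c[1])
for t in["knob_mid","oven_door","oven","spindle","white_mug","timer","cutter_balloon","scraper","oven_door_handle"]:
    for n in("scene","top"):
        try:
            for d in r.cut_out(n,t)[:2]:
                v,u=np.nonzero(d["pixels"]); print(t,n,round(d["p"],2),d["rect"],round(u.mean(),1),round(v.mean(),1))
        except Exception as e: print(t,n,e)
E
```

```text
pics
0.017 {'time_s': 0.0, 'qpos': array([-1.46071034e+00,  1.04698937e-01,  9.64258757e-02,  1.56390846e+00,
        3.88303869e-06,  1.35309365e+00]), 'dq': array([ 2.17085899e-05,  1.86421181e-03,  1.11786184e-04,  5.58648916e-04,
        1.40626662e-03, -9.00715075e-04]), 'effort': array([-9.99716030e-04, -5.56937206e+01,  5.03640103e+01,  1.74999260e-02,
       -3.52202278e-04, -1.27963875e-05]), 'ee_pos': array([ 0.19314158, -0.56771507,  0.24749865]), 'orientation': array([-3.09812886e+00, -5.12361566e-01, -1.23058959e-04]), 'ft_force': array([-1.16821609, -1.00128751,  0.95293271]), 'wrist_torque': array([ 0.04577039,  0.01125936, -0.02038928]), 'finger_gap': 0.9941173399521637}
scene [[-0.565, 0.479, -0.672, -0.306], [-0.825, -0.321, 0.465, 0.631], [0.007, 0.817, 0.576, 0.836], [0.0, 0.0, 0.0, 1.0]] [[408.4711280188062, 0.0, 315.9982950117179], [0.0, 408.4711280188062, 199.4265146656915], [0.0, 0.0, 1.0]] -0.055684851618403586
top [[0.056, 0.977, -0.208, 0.268], [-0.998, 0.054, -0.015, 0.055], [-0.003, 0.208, 0.978, 1.342], [0.0, 0.0, 0.0, 1.0]] [[462.11981702883577, 0.0, 31
[... 663 characters left out ...]
.2, 246.5, 239.5] 224.4 221.9
white_mug top 0.88 [228.6, 140.7, 260.7, 173.1] 242.6 156.7
white_mug top 0.64 [376.7, 145.8, 507.7, 265.7] 445.8 209.0
timer scene 0.77 [234.1, 279.3, 258.2, 304.5] 246.8 290.6
timer scene 0.43 [235.6, 242.6, 249.0, 261.7] 241.1 253.6
timer top 0.79 [204.8, 243.8, 226.8, 262.9] 215.6 251.9
cutter_balloon scene 0.69 [329.0, 243.7, 351.3, 270.2] 339.8 256.7
scraper scene 0.74 [277.4, 201.4, 305.2, 222.7] 292.2 212.3
scraper top 0.66 [304.3, 158.5, 340.1, 194.8] 321.6 176.4
scraper top 0.19 [380.9, 171.3, 408.1, 262.8] 395.5 222.8
oven_door_handle scene 0.58 [345.8, 156.7, 353.6, 191.0] 348.7 172.1
oven_door_handle top 0.93 [380.6, 172.7, 406.2, 264.7] 395.5 221.6
```

```bash
python3 - <<'E'
from h import *
a=cv2.imread("pics/scene0.png")[110:320,180:480]; b=cv2.imread("pics/top0.png")[120:290,190:520]
a=cv2.resize(a,None,fx=2,fy=2,interpolation=cv2.INTER_CUBIC)
b=cv2.resize(b,None,fx=2.4,fy=2.4,interpolation=cv2.INTER_CUBIC)[:, :800]
cv2.imwrite("pics/a.png",a);cv2.imwrite("pics/b.png",b)
E
```

```text
(no output)
```

View pics/a.png

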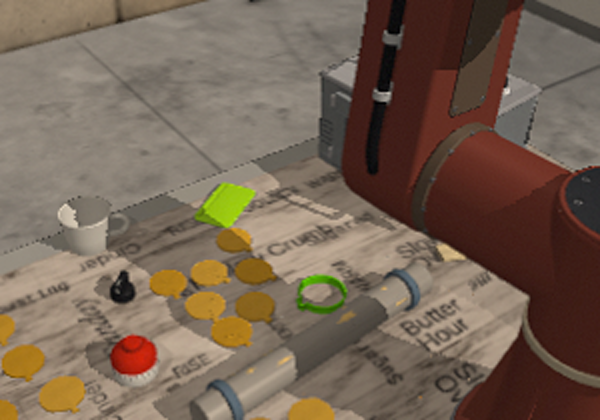

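View pics/b.png

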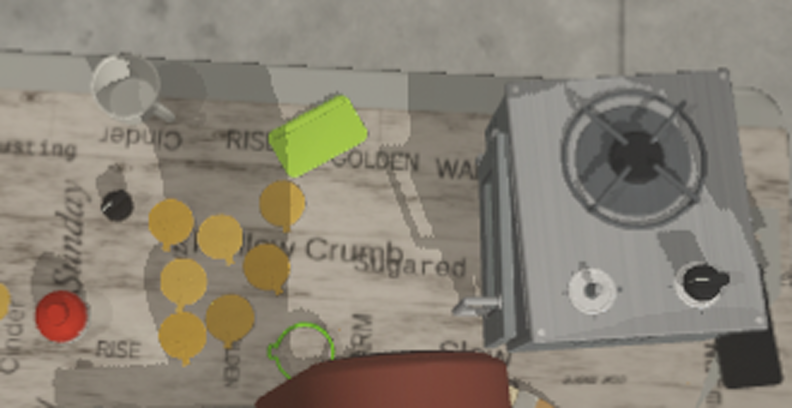

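The scene picture shows mug, scraper, cutter, timer and black knob (crop 122,287). The top picture shows the cooker with its bare spindle at crop (592,290), the fixed knob at (703,282), the handle near (475,303) and the loose knob at (117,205).

```bash
python3 - <<'E'
from h import *
f=lambda x,y:(190+x/2.4,120+y/2.4)
print("corners",onz("top",[f(510,86),f(726,70),f(768,338),f(487,348)],.19).round(3).tolist())
print("spindle",onz("top",[f(592,290)],.212).round(3), "fixedknob",onz("top",[f(703,283)],.22).round(3))
print("handle",onz("top",[f(465,305),f(497,300),f(485,303)],.172).round(3).tolist())
print("knob",onz("top",[(238.8,205)],.02).round(3),onz("scene",[(241.5,254.1)],.018).round(3))
print("line",onz("top",[f(107,207),f(117,205)],.035).round(3))
for n,u,v,z in(("mug",242.6,156.7,.04),("timer",215.6,251.9,.03),("scraper",321.6,176.4,.005)): print(n,onz("top",[(u,v)],z).round(3))
print("cutter",onz("scene",[(339.8,256.7)],.01).round(3))
c=K("wrist");print(c[2].round(3),c[0].round(0))
E
```

```text
corners [[0.662, -0.141, 0.19], [0.692, -0.373, 0.19], [0.404, -0.409, 0.19], [0.377, -0.122, 0.19]]
spindle [[ 0.44  -0.224  0.212]] fixedknob [[ 0.453 -0.334  0.22 ]]
handle [[0.423, -0.101, 0.172], [0.43, -0.135, 0.172], [0.426, -0.122, 0.172]]
knob [[0.543 0.305 0.02 ]] [[0.54  0.308 0.018]]
line [[0.536 0.314 0.035]
 [0.539 0.303 0.035]]
mug [[0.685 0.304 0.04 ]]
timer [[0.402 0.357 0.03 ]]
scraper [[0.648 0.068 0.005]]
cutter [[0.378 0.071 0.01 ]]
[[ 0.322  0.915  0.244  0.255]
 [-0.947  0.311  0.083 -0.546]
 [-0.    -0.258  0.966  0.374]
 [ 0.     0.     0.     1.   ]] [[326.   0. 322.]
 [  0. 326. 199.]
 [  0.   0.   1.]]
```

```bash
cat >> h.py <<'E'
def Rd(psi): return R.from_euler('z',psi,degrees=True)*R.from_euler('x',180,degrees=True)
def togo(pos,psi):
    o=r.get_obs(); R0=R.from_rotvec(o["orientation"])
    s=R0.inv().apply(np.array(pos)-o["ee_pos"])/.25; w=(R0.inv()*Rd(psi)).as_rotvec()/(np.pi/2)
    e=(Rd(psi).inv()*R0).as_rotvec(degrees=True)
    print("t",round(o["time_s"],2),"pos",o["ee_pos"].round(4),"q",o["qpos"].round(2),"F",o["ft_force"].round(1),"gap",round(o["finger_gap"],3),"\n shift",s.round(4),"turn",w.round(4))
E
python3 - <<'E'
from h import *
togo([.43,-.15,.40],-65)
E
```

```text
t 1.0 pos [ 0.1932 -0.5681  0.2483] q [-1.46  0.1   0.1   1.56  0.    1.35] F [ 0.6 -0.   0.3] gap 1.002 
 shift [ 1.4352 -1.2783 -0.6068] turn [ 0.     -0.      0.9309]
```

```bash
python3 -m pendant '[0,0,-0.6,0,0,0.2,1, 0.72,-0.64,-0.61,0,0,0.93,1, 0.72,-0.64,-0.61,0,0,0.93,1, 0.72,-0.64,-0.61,0,0,0.93,1, 0.72,-0.64,-0.61,0,0,0.93,1, 0.72,-0.64,-0.61,0,0,0.93,1, 0.72,-0.64,-0.61,0,0,0.93,1, 0.72,-0.64,-0.61,0,0,0.93,1, 0.72,-0.64,-0.61,0,0,0.93,1, 0.72,-0.64,-0.61,0,0,0.93,1]'; python3 - <<'E'
from h import *
togo([.43,-.15,.40],-83.4)
E
```

```text
time_s: 2.0
ee_pos: [0.3116, -0.3588, 0.4011]
orientation: [-2.651, 1.686, -0.001]
ft_force: [0.9, -0.2, 1.1]
finger_gap: 1.002
t 2.0 pos [ 0.3116 -0.3588  0.4011] q [-1.13 -0.18  0.11  1.85  0.    3.14] F [ 0.9 -0.2  1.1] gap 1.002 
 shift [-0.5552 -0.7832  0.0044] turn [-0.0005 -0.0003  0.2055]
```

```bash
python3 -m pendant '[-0.3,-0.4,0,0,0,-0.9,1, -0.3,-0.4,0,0,0,-0.9,1, -0.48,-0.73,0,0,0,-0.9,1, -0.48,-0.73,0,0,0,-0.9,1, -0.48,-0.73,0,0,0,-0.9,1, -0.48,-0.73,0,0,0,-0.9,1, -0.48,-0.73,0,0,0,-0.9,1, -0.48,-0.73,0,0,0,-0.9,1, -0.48,-0.73,0,0,0,-0.9,1, -0.48,-0.73,0,0,0,-0.9,1]'; python3 - <<'E'
from h import *
togo([.43,-.19,.40],96.6)
E
```

```text
time_s: 3.0
ee_pos: [0.4256, -0.1728, 0.401]
orientation: [3.109, 0.45, 0.001]
ft_force: [-0.2, 0.7, 0.4]
finger_gap: 0.997
t 3.0 pos [ 0.4256 -0.1728  0.401 ] q [-0.67 -0.22  0.07  1.86  0.    2.18] F [-0.2  0.7  0.4] gap 0.997 
 shift [-0.0026  0.0711  0.0041] turn [ 5.000e-04 -3.000e-04 -8.903e-01]
```

```bash
python3 -m pendant '[0,0.07,0,0,0,-0.89,1, 0,0.07,0,0,0,-0.89,1, 0,0.07,0,0,0,-0.89,1, 0,0.07,0,0,0,-0.89,1, 0,0.07,0,0,0,-0.89,1, 0,0.07,0,0,0,-0.89,1, 0,0.07,0,0,0,-0.89,1, 0,0.07,0,0,0,-0.89,1, 0,0.07,0,0,0,-0.89,1, 0,0.07,0,0,0,-0.89,1]'; python3 - <<'E'
from h import *
togo([.43,-.19,.40],96.6)
im,c=snap("wrist","pics/w1.png")
for t in["oven_door_handle","oven_door","spindle","knob_mid"]:
    for d in r.cut_out("wrist",t)[:2]:
        v,u=np.nonzero(d["pixels"]); print(t,round(d["p"],2),d["rect"],round(u.mean(),1),round(v.mean(),1))
togo([.43,-.19,.40],96.6)
np.savez("w1.npz",M=c[0],k=c[1],T=c[2])
E
```

```text
time_s: 4.0
ee_pos: [0.4304, -0.1896, 0.401]
orientation: [2.09, 2.344, 0.001]
ft_force: [0.0, 0.5, -0.5]
finger_gap: 1.003
t 4.0 pos [ 0.4304 -0.1896  0.401 ] q [-0.69 -0.19  0.1   1.86  0.    0.76] F [ 0.   0.5 -0.5] gap 1.003 
 shift [-0.0013 -0.0018  0.0042] turn [ 0.0005  0.     -0.0005]
oven_door_handle 0.82 [290.4, 87.4, 499.6, 148.4] 389.0 132.8
oven_door 0.65 [291.7, 85.9, 502.9, 150.1] 388.1 132.8
oven_door 0.55 [473.2, 2.1, 530.5, 42.1] 497.8 16.7
knob_mid 0.49 [326.7, 216.6, 335.2, 223.7] 330.0 218.5
knob_mid 0.29 [290.7, 84.2, 502.0, 151.0] 387.1 132.6
t 4.25 pos [ 0.4304 -0.1896  0.401 ] q [-0.69 -0.19  0.1   1.86  0.    0.77] F [-0.6  0.5 -0.2] gap 0.992 
 shift [-0.0013 -0.0018  0.0039] turn [ 0.0005 -0.     -0.005 ]
```

View pics/w1.png

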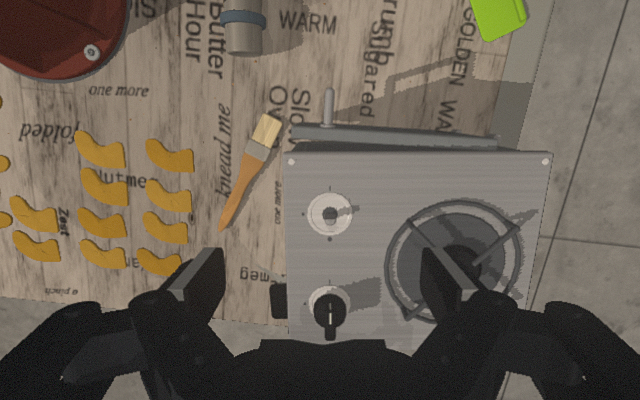

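The wrist view shows the spindle at about (330,216), the handle's top end near (328,92–125), the door slightly ajar (line 290,128 → 500,143), and the fixed knob at (329,308).

```bash
python3 - <<'E'
from h import *
a=cv2.imread("pics/w1.png")[75:250,280:510]
cv2.imwrite("pics/w1c.png",cv2.resize(a,None,fx=3.4,fy=3.4,interpolation=cv2.INTER_CUBIC))
E
```

```text
(no output)
```

View pics/w1c.png

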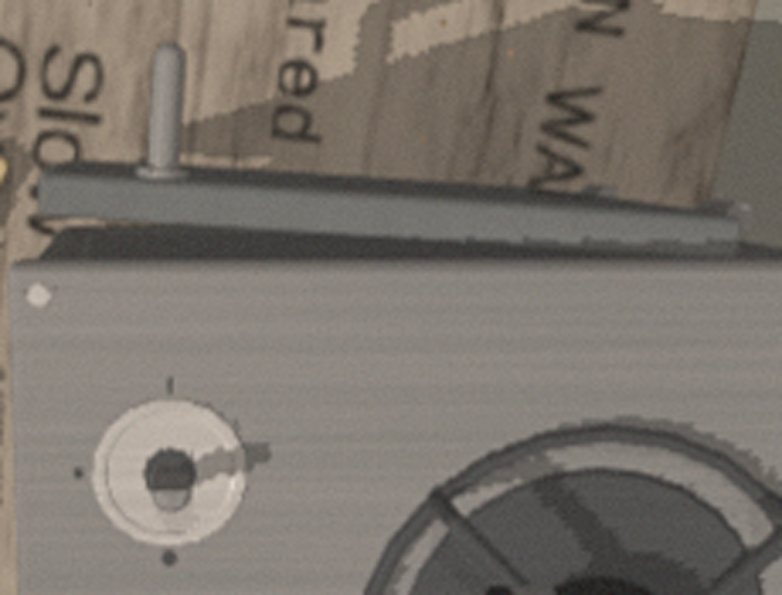

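```bash
python3 - <<'E'
from h import *
d=np.load("w1.npz"); c=(d["M"],float(d["k"]),d["T"])
f=lambda x,y:(280+x/3.4,75+y/3.4)
S=onz("wrist",[f(170,491)],.212,c)[0]; C=onz("wrist",[f(170,472)],.192,c)[0]
H=onz("wrist",[f(169,61)],.172,c)[0]
E=onz("wrist",[f(15,262),f(770,262)],.19,c); e=E[1]-E[0]
D=onz("wrist",[f(42,178),f(738,217)],.174,c); dd=D[1]-D[0]
an=lambda v:np.degrees(np.arctan2(v[1],v[0])).round(2)
print("tip",S.round(4),"collar",C.round(4),"handle",H.round(4),"ovenyaw",an(e),np.linalg.norm(e).round(3),"door yaw",an(dd),np.linalg.norm(dd).round(3))
FK=onz("wrist",[(329.5,302)],.225,c)[0]; print("fixed",FK.round(4),an(S-FK)-90)
ph=np.radians(an(dd)); y=np.array([np.cos(ph),np.sin(ph)]); x=np.array([y[1],-y[0]])
hg=H[:2]+.185*y+.043*x; print("hinge",hg.round(4))
for a in range(0,91,10):
    t=-np.radians(a); p=hg+np.array([[np.cos(t),-np.sin(t)],[np.sin(t),np.cos(t)]])@(H[:2]-hg); print(a,p.round(4))
togo([H[0],H[1],.26],an(dd)+90)
E
```

```text
tip [ 0.4434 -0.2282  0.212 ] collar [ 0.4439 -0.2285  0.192 ] handle [ 0.4291 -0.1042  0.172 ] ovenyaw 6.57 0.23 door yaw 3.45 0.219
fixed [ 0.453  -0.3145  0.225 ] 6.349999999999994
hinge [ 0.6163 -0.136 ]
0 [ 0.4291 -0.1042]
10 [ 0.4374 -0.0722]
20 [ 0.4512 -0.0421]
30 [ 0.4701 -0.0149]
40 [0.4933 0.0087]
50 [0.5203 0.0279]
60 [0.5502 0.042 ]
70 [0.5822 0.0508]
80 [0.6151 0.0539]
90 [0.6481 0.0512]
t 4.25 pos [ 0.4304 -0.1896  0.401 ] q [-0.69 -0.19  0.1   1.86  0.    0.77] F [-0.6  0.5 -0.2] gap 0.992 
 shift [0.3402 0.0308 0.5639] turn [ 0.0005 -0.      0.03  ]
```

```bash
python3 -m pendant '[0.34,0.03,0.2,0,0,0.03,0.6, 0.34,0.03,0.4,0,0,0.03,0.6, 0.34,0.03,0.6,0,0,0.03,0.6, 0.34,0.03,0.8,0,0,0.03,0.6, 0.34,0.03,0.98,0,0,0.03,0.6, 0.34,0.03,0.98,0,0,0.03,0.6, 0.34,0.03,0.98,0,0,0.03,0, 0.34,0.03,0.98,0,0,0.03,0, 0.34,0.03,0.98,0,0,0.03,0, 0.34,0.03,0.98,0,0,0.03,0]' 30; python3 - <<'E'
from h import *
togo([.4291,-.1042,.155],93.45)
E
```

```text
time_s: 5.25
ee_pos: [0.4286, -0.1047, 0.1582]
orientation: [2.152, 2.288, -0.001]
ft_force: [-8.2, 2.0, 4.1]
finger_gap: 0.108
t 5.25 pos [ 0.4286 -0.1047  0.1582] q [-0.54 -0.4  -0.52  1.44 -0.    0.97] F [-8.2  2.   4.1] gap 0.108 
 shift [0.0021 0.0022 0.0128] turn [0.0001 0.0007 0.0005]
```

```bash
cat >> h.py <<'E'
def swing(hg,n,step):
    o=r.get_obs(); R0=R.from_rotvec(o["orientation"]); p0=o["ee_pos"]; hg=np.array([*hg,p0[2]])
    for i in range(1,n+1):
        W=R.from_euler('z',-step*i,degrees=True)
        s=R0.inv().apply(hg+W.apply(p0-hg)-p0)/.25
        print(i,s.round(3),round(step*i/90,3))
E
python3 - <<'E'
from h import *
swing((.6163,-.136),10,4)
E
```

```text
1 [ 0.051  0.014 -0.   ] 0.044
2 [ 0.102  0.031 -0.   ] 0.089
3 [ 0.151  0.052 -0.   ] 0.133
4 [ 0.198  0.076 -0.   ] 0.178
5 [ 0.243  0.103 -0.   ] 0.222
6 [ 0.287  0.134 -0.   ] 0.267
7 [ 0.328  0.167 -0.   ] 0.311
8 [ 0.367  0.203 -0.   ] 0.356
9 [ 0.403  0.242 -0.   ] 0.4
10 [ 0.437  0.283 -0.   ] 0.444
```

```bash
python3 -m pendant '[0.051,0.014,0,0,0,0.044,0, 0.102,0.031,0,0,0,0.089,0, 0.151,0.052,0,0,0,0.133,0, 0.198,0.076,0,0,0,0.178,0, 0.243,0.103,0,0,0,0.222,0, 0.287,0.134,0,0,0,0.267,0, 0.328,0.167,0,0,0,0.311,0, 0.367,0.203,0,0,0,0.356,0, 0.403,0.242,0,0,0,0.4,0, 0.437,0.283,0,0,0,0.444,0]'; python3 - <<'E'
from h import *
togo([0.4933,0.0087,.158],53.45)
swing((.6163,-.136),10,3.8)
E
```

```text
time_s: 6.25
ee_pos: [0.4942, 0.0089, 0.1582]
orientation: [2.804, 1.41, 0.004]
ft_force: [2.5, -4.6, -1.6]
finger_gap: 0.105
t 6.25 pos [0.4942 0.0089 0.1582] q [-0.25 -0.23 -0.38  1.41 -0.    1.96] F [ 2.5 -4.6 -1.6] gap 0.105 
 shift [-0.0028 -0.0026  0.0009] turn [ 0.0023 -0.0006 -0.0009]
1 [0.048 0.013 0.   ] 0.042
2 [0.096 0.029 0.   ] 0.084
3 [0.142 0.049 0.   ] 0.127
4 [0.187 0.071 0.   ] 0.169
5 [0.231 0.097 0.001] 0.211
6 [0.272 0.125 0.001] 0.253
7 [0.312 0.156 0.001] 0.296
8 [0.349 0.189 0.001] 0.338
9 [0.384 0.225 0.001] 0.38
10 [0.417 0.263 0.001] 0.422
```

```bash
python3 -m pendant '[0.048,0.013,0,0,0,0.042,0, 0.096,0.029,0,0,0,0.084,0, 0.142,0.049,0,0,0,0.127,0, 0.187,0.071,0,0,0,0.169,0, 0.231,0.097,0,0,0,0.211,0, 0.272,0.125,0,0,0,0.253,0, 0.312,0.156,0,0,0,0.296,0, 0.349,0.189,0,0,0,0.338,0, 0.384,0.225,0,0,0,0.38,0, 0.417,0.263,0,0,0,0.422,0]'; python3 -m pendant '[0,0,0,0,0,0,0.4, 0,0,0,0,0,0,0.4, 0,0,0,0,0,0,0.4, 0,0,-0.2,0,0,0,0.4, 0,0,-0.4,0,0,0,0.4, 0,0,-0.6,0,0,0,0.4, 0,0,-0.8,0,0,0,0.4, 0,0,-0.8,0,0,0,0.4]'; python3 - <<'E'
from h import *
togo([.54,.25,.30],96)
E
```

```text
time_s: 7.25
ee_pos: [0.6093, 0.0525, 0.1583]
orientation: [3.11, 0.419, 0.004]
ft_force: [-1.6, -9.6, -0.1]
finger_gap: 0.105
time_s: 8.05
ee_pos: [0.6086, 0.0539, 0.3653]
orientation: [3.109, 0.427, 0.02]
ft_force: [0.7, -0.5, 0.6]
finger_gap: 0.4
t 8.05 pos [0.6086 0.0539 0.3653] q [-0.13  0.19  0.41  1.77  0.    2.74] F [ 0.7 -0.5  0.6] gap 0.4 
 shift [-0.0559 -0.8305  0.2568] turn [ 0.0079 -0.0043 -0.8927]
```

```bash
python3 -m pendant '[-0.05,-0.2,0,0.008,-0.004,-0.89,0.6, -0.05,-0.4,0.1,0.008,-0.004,-0.89,0.6, -0.05,-0.6,0.2,0.008,-0.004,-0.89,0.6, -0.05,-0.78,0.4,0.008,-0.004,-0.89,0.6, -0.05,-0.78,0.6,0.008,-0.004,-0.89,0.6, -0.05,-0.78,0.66,0.008,-0.004,-0.89,0.6, -0.05,-0.78,0.66,0.008,-0.004,-0.89,0.6, -0.05,-0.78,0.66,0.008,-0.004,-0.89,0.6, -0.05,-0.78,0.66,0.008,-0.004,-0.89,0.6, -0.05,-0.78,0.66,0.008,-0.004,-0.89,0.6]'; python3 - <<'E'
from h import *
im,c=snap("wrist","pics/w2.png"); np.savez("w2.npz",M=c[0],k=c[1],T=c[2])
for d in r.cut_out("wrist","knob_mid")[:2]:
        v,u=np.nonzero(d["pixels"]); print(round(d["p"],2),d["rect"],round(u.mean(),1),round(v.mean(),1),onz("wrist",[(u.mean(),v.mean())],.025,c).round(4))
print(proj("wrist",[[.541,.305,.018]]))
u,v=proj("wrist",[[.541,.305,.018]])[0].astype(int)
a=im[max(v-70,0):v+70,max(u-90,0):u+90,::-1]; print(max(u-90,0),max(v-70,0))
cv2.imwrite("pics/w2c.png",cv2.resize(a,None,fx=4,fy=4,interpolation=cv2.INTER_CUBIC))
t=snap("top","pics/top2.png")
togo([.545,.235,.2],96)
E
```

```text
time_s: 9.05
ee_pos: [0.5426, 0.2385, 0.1915]
orientation: [-2.094, -2.328, 0.01]
ft_force: [0.9, 0.4, -0.6]
finger_gap: 0.598
0.69 [314.6, 88.6, 355.2, 131.4] 335.2 107.7 [[0.5449 0.3092 0.025 ]]
[[329.52894368 112.1296878 ]]
239 42
t 9.2 pos [0.5428 0.2385 0.1915] q [ 0.19  0.09 -0.02  1.47  0.    1.66] F [-0.2 -0.2 -0.4] gap 0.598 
 shift [-0.0146  0.007  -0.0342] turn [-0.0073 -0.0021 -0.0038]
```

View pics/w2c.png

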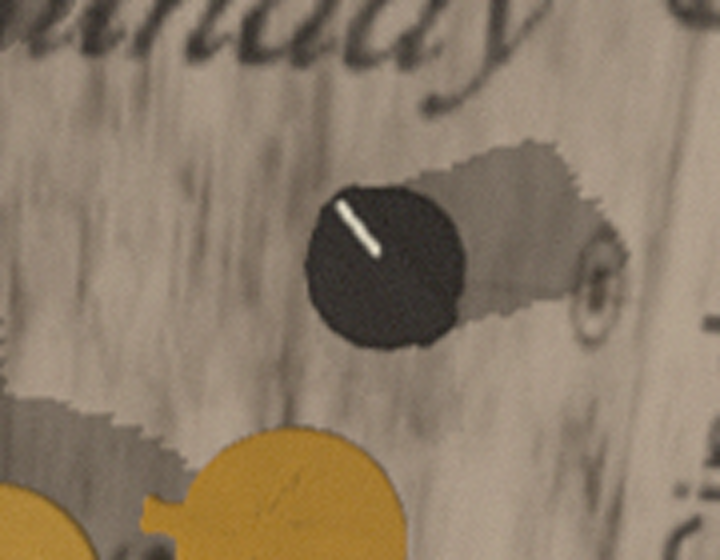

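View pics/top2.png

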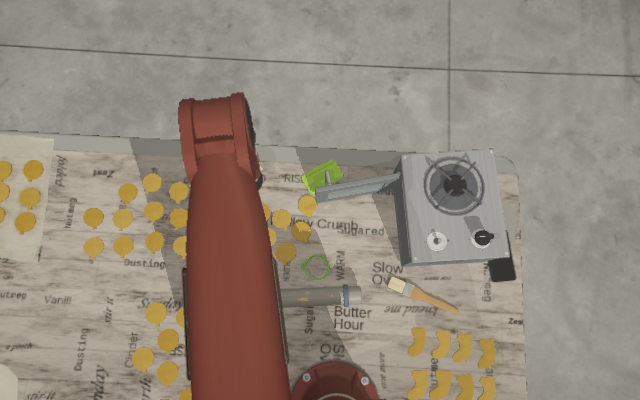

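The knob's pointer (crop 340,203 outer, 377,255 inner) points up and to the left in the view. The top view shows the door standing nearly square to the cooker with the bystanders undisturbed.

```bash
python3 - <<'E'
from h import *
d=np.load("w2.npz"); c=(d["M"],float(d["k"]),d["T"])
f=lambda x,y:(239+x/4,42+y/4)
L=onz("wrist",[f(340,203),f(377,255)],.035,c)[:,:2]; v=L[0]-L[1]; yaw=np.degrees(np.arctan2(v[1],v[0]))
print("line",L.round(4),"len",np.linalg.norm(v).round(4),"yaw",yaw)
u=v/np.linalg.norm(v)
# outline of dark knob -> compare with models
im=cv2.imread("pics/w2.png"); m=(im.max(2)<75).astype(np.uint8)
n,lab,st,ce=cv2.connectedComponentsWithStats(m[42:182,239:419]); k=lab[67,97]; print(st[k],ce[k]+[239,42])
ys,xs=np.nonzero(lab==k); 
cs=cv2.minEnclosingCircle(np.c_[xs,ys].astype(np.float32)); print(cs)
t=np.linspace(0,2*np.pi,60)
def model(p,w):
    a=np.radians(w); U=np.array([np.cos(a),np.sin(a)]); V=np.array([-U[1],U[0]])
    P=[[*(p+.019*np.array([np.cos(q),np.sin(q)])),z] for q in t for z in(0.,.017)]+[[*(p+i*.0185*U+j*.006*V),z] for i in(-1,1) for j in(-1,1) for z in(.017,.035)]
    h=cv2.convexHull(((proj("wrist",P,c)-[239,42])*8).astype(np.float32)).astype(np.int32)
    M=np.zeros((140*8,180*8),np.uint8); cv2.fillConvexPoly(M,h,1); return cv2.resize(M.astype(np.float32),(180,140),interpolation=cv2.INTER_AREA)
from scipy.optimize import minimize
T=(lab==k).astype(np.float32)
g=lambda q:((model(q[:2]/100,yaw)-T)**2).sum()
s=minimize(g,[54.4,30.8],method="Nelder-Mead",options=dict(initial_simplex=[[54.4,30.8],[54.8,30.8],[54.4,31.2]])); p=s.x/100
print("knob",p.round(4),s.fun, "along line outer", (L-p)@u, "across",(L-p)@np.array([-u[1],u[0]]))
print("pred centre of knob by top",yaw)
psi=yaw
togo([*p,.10],psi)
E
```

```text
line [[0.5341 0.3199]
 [0.5429 0.3104]] len 0.0129 yaw 132.82733897815115
[  76   47   40   40 1246] [335.33146067 108.97191011]
((96.5, 66.0), 21.914705276489258)
knob [0.5447 0.3075] 272.579345703125 along line outer [0.01629109 0.00337031] across [-0.00061692 -0.00061692]
pred centre of knob by top 132.82733897815115
t 9.2 pos [0.5428 0.2385 0.1915] q [ 0.19  0.09 -0.02  1.47  0.    1.66] F [-0.2 -0.2 -0.4] gap 0.598 
 shift [0.2728 0.0391 0.3664] turn [-0.0064 -0.0044 -0.413 ]
```

```bash
python3 -m pendant '[0.15,0.02,0.1,-0.006,-0.004,-0.1,0.6, 0.273,0.04,0.2,-0.006,-0.004,-0.2,0.6, 0.273,0.04,0.3,-0.006,-0.004,-0.3,0.6, 0.273,0.04,0.4,-0.006,-0.004,-0.413,0.6, 0.273,0.04,0.45,-0.006,-0.004,-0.413,0.6, 0.273,0.04,0.45,-0.006,-0.004,-0.413,0.6, 0.273,0.04,0.45,-0.006,-0.004,-0.413,0.6]' 50; python3 - <<'E'
from h import *
togo([.5447-.0002,.3075-.0002,.037],132.8)
E
```

```text
time_s: 9.9
ee_pos: [0.5448, 0.3076, 0.0793]
orientation: [-1.259, -2.877, 0.0]
ft_force: [0.6, -0.3, -0.2]
finger_gap: 0.597
t 9.9 pos [0.5448 0.3076 0.0793] q [ 0.31  0.22 -0.08  1.27  0.    1.13] F [ 0.6 -0.3 -0.2] gap 0.597 
 shift [-0.0002 -0.0017  0.1691] turn [-0.0003 -0.0005 -0.0009]
```

```bash
python3 -m pendant '[0,0,0.1,0,0,0,0.6, 0,0,0.169,0,0,0,0.6, 0,0,0.169,0,0,0,0.4, 0,0,0.169,0,0,0,0, 0,0,0.169,0,0,0,0, 0,0,0.169,0,0,0,0, 0,0,0.169,0,0,0,0, 0,0,0.169,0,0,0,0]' 50; python3 - <<'E'
from h import *
togo([.44,-.22,.32],96.5)
E
```

```text
time_s: 10.7
ee_pos: [0.5458, 0.308, 0.0384]
orientation: [1.256, 2.879, 0.002]
ft_force: [-1.8, 0.9, 7.4]
finger_gap: 0.126
t 10.7 pos [0.5458 0.308  0.0384] q [ 0.31  0.25 -0.12  1.19  0.    1.13] F [-1.8  0.9  7.4] gap 0.126 
 shift [-1.2604 -1.7449 -1.1288] turn [ 1.10e-03 -2.00e-04  4.04e-01]
```

```bash
python3 -m pendant '[0,0,-0.1,0,0,0,0, 0,0,-0.25,0,0,0,0, 0,0,-0.45,0,0,0,0, -0.1,-0.13,-0.6,0,0,0.05,0, -0.2,-0.27,-0.8,0,0,0.1,0, -0.3,-0.4,-1,0,0,0.15,0, -0.4,-0.55,-1,0,0,0.2,0, -0.5,-0.7,-1,0,0,0.25,0, -0.63,-0.87,-1,0,0,0.3,0, -0.63,-0.87,-1,0,0,0.3,0]' 50; python3 - <<'E'
from h import *
togo([.443,-.2282,.33],96.5)
E
```

```text
time_s: 11.7
ee_pos: [0.4923, 0.041, 0.2879]
orientation: [1.899, 2.501, -0.0]
ft_force: [0.3, 0.5, -0.3]
finger_gap: 0.122
t 11.7 pos [0.4923 0.041  0.2879] q [-0.18 -0.21 -0.13  1.64 -0.    1.12] F [ 0.3  0.5 -0.3] gap 0.122 
 shift [-0.9846 -0.4789 -0.1676] turn [0.0005 0.0008 0.1007]
```

```bash
python3 - <<'E'
from h import *
togo([.4505,-.292,.29],96.5)
E
python3 -m pendant '[-0.15,-0.07,-0.1,0,0,0.02,0, -0.3,-0.14,-0.1,0,0,0.03,0, -0.45,-0.21,-0.1,0,0,0.05,0, -0.6,-0.28,-0.1,0,0,0.06,0, -0.75,-0.35,-0.1,0,0,0.08,0, -0.9,-0.43,-0.1,0,0,0.1,0, -0.98,-0.48,-0.1,0,0,0.1,0, -0.98,-0.48,-0.1,0,0,0.1,0]' 50; python3 - <<'E'
from h import *
togo([.4505,-.292,.29],96.5)
E
```

```text
t 11.7 pos [0.4923 0.041  0.2879] q [-0.18 -0.21 -0.13  1.64 -0.    1.12] F [ 0.3  0.5 -0.3] gap 0.122 
 shift [-1.2383 -0.5185 -0.0073] turn [0.0005 0.0008 0.1007]
time_s: 12.5
ee_pos: [0.4435, -0.227, 0.3117]
orientation: [-2.089, -2.346, 0.002]
ft_force: [0.4, 0.5, -0.3]
finger_gap: 0.125
t 12.5 pos [ 0.4435 -0.227   0.3117] q [-0.74 -0.18 -0.06  1.69 -0.    0.72] F [ 0.4  0.5 -0.3] gap 0.125 
 shift [-0.2614 -0.0022  0.0871] turn [-0.0008  0.0004  0.0016]
```

```bash
python3 -m pendant '[-0.15,0,0,0,0,0.002,0, -0.26,0,0.08,0,0,0.002,0, -0.26,0,0.08,0,0,0.002,0, -0.26,0,0.08,0,0,0.002,0]' 50; python3 - <<'E'
from h import *
togo([.4505,-.292,.29],96.5)
im,c=snap("wrist","pics/w3.png"); np.savez("w3.npz",M=c[0],k=c[1],T=c[2])
u,v=proj("wrist",[[.4434,-.2282,.212]],c)[0].astype(int); print(u,v)
x0,y0=200,max(v-90,0); a=im[y0:400,x0:x0+260,::-1]; print(x0,y0,a.shape)
cv2.imwrite("pics/w3c.png",cv2.resize(a,None,fx=2,fy=2,interpolation=cv2.INTER_CUBIC) if a.shape[0]>200 else cv2.resize(a,None,fx=3,fy=3))
E
```

```text
time_s: 12.9
ee_pos: [0.4521, -0.2883, 0.2914]
orientation: [-2.087, -2.346, 0.001]
ft_force: [0.0, 0.7, 0.2]
finger_gap: 0.126
t 12.9 pos [ 0.4521 -0.2883  0.2914] q [-0.81 -0.07 -0.    1.64 -0.    0.64] F [0.  0.7 0.2] gap 0.126 
 shift [-0.014  -0.0081  0.0057] turn [-0.001  -0.0007  0.0019]
318 120
200 30 (370, 260, 3)
```

View pics/w3c.png

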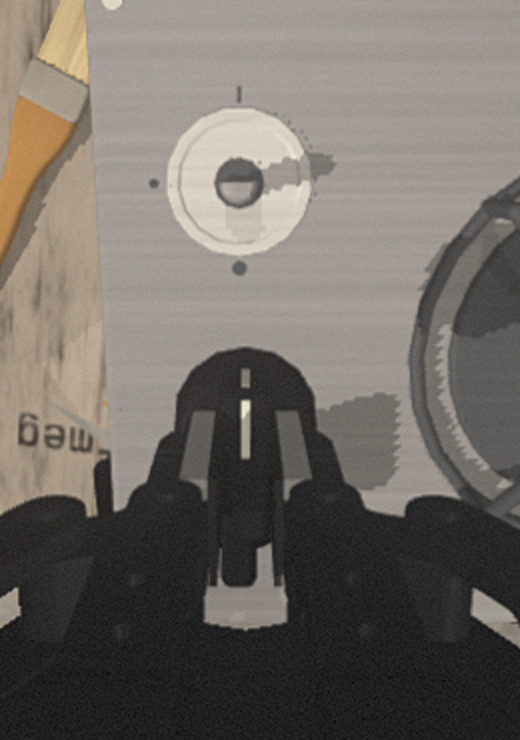

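```bash
python3 - <<'E'
from h import *
a=cv2.imread("pics/w3.png")[100:140,298:342]; b=cv2.imread("pics/w3.png")[200:264,280:366]
b=np.clip(b.astype(float)*2.5,0,255).astype(np.uint8)
a=cv2.resize(a,(440,400),interpolation=cv2.INTER_CUBIC); b=cv2.resize(b,(344,256),interpolation=cv2.INTER_CUBIC)
A=np.zeros((400,784,3),np.uint8);A[:,:440]=a;A[:256,440:]=b; cv2.imwrite("pics/w3d.png",A)
E
```

```text
(no output)
```

View pics/w3d.png

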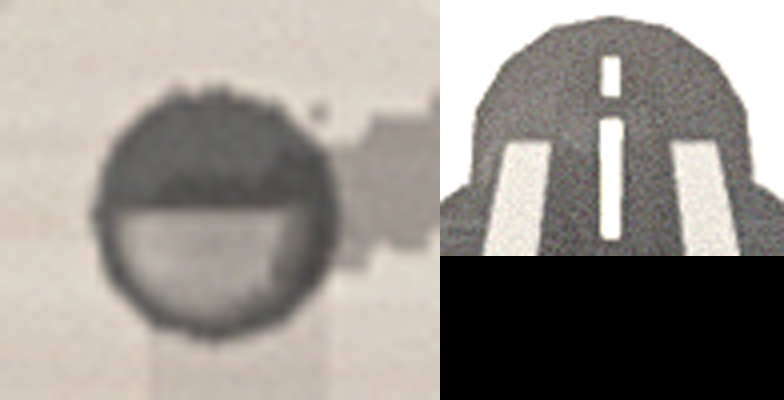

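The close crop shows the spindle's D top: flat edge at y≈210/10+100, x centre ≈207/10+298. The knob's line in the jaws sits at x≈322.6, y 214–260, and the skirt's front edge at y≈203.8.

```bash
python3 - <<'E'
from h import *
d=np.load("w3.npz"); c=(d["M"],float(d["k"]),d["T"])
o=r.get_obs(); p=o["ee_pos"]; R0=R.from_rotvec(o["orientation"])
loc=lambda P:(R0.inv().apply(P-p)*1000).round(2)
L=onz("wrist",[(322.6,213.6),(322.6,259.6)],p[2]-.0034,c); print("line ends tool mm",loc(L).tolist())
F=onz("wrist",[(322.8,203.4)],p[2]-.0384,c); print("skirt front",loc(F).tolist())
S=onz("wrist",[(318.2,122.5)],.212,c); print("tip",S.round(4),loc(S))
print("flat ends",loc(onz("wrist",[(298+11.5,120.6),(298+30,120.6)],.212,c)).tolist())
print("cam in tool",loc(c[2][:3,3]), proj("wrist",[[*S[0,:2],.192],[*S[0,:2],.2]],c))
E=onz("wrist",[(200+88/2,30+10/2),(200+112/2,30+500/2)],.19,c);v=E[0]-E[1];print("side edge yaw-90?",np.degrees(np.arctan2(v[1],v[0])))
sc=onz("wrist",[(200+239/2,30+92/2),(200+239.5/2,30+268/2)],.19,c);v=sc[0]-sc[1];print("ticks yaw",np.degrees(np.arctan2(v[1],v[0])), "toolpsi",np.degrees(np.arctan2(*R0.as_matrix()[[1,0],0])))
E
```

```text
line ends tool mm [[24.99, 0.4, 3.41], [4.28, 0.39, 3.4]]
skirt front [[19.54, 0.52, 38.41]]
tip [[ 0.4431 -0.2293  0.212 ]] [[59.43 -2.25 80.11]]
flat ends [[60.58, -7.58, 80.11], [60.57, 3.76, 80.1]]
cam in tool [  65.47    0.38 -125.14] [[318.60233709 121.61336964]
 [318.45022822 121.94857049]]
side edge yaw-90? 96.22763078874713
ticks yaw 96.71442841550602 toolpsi 96.715652367442
```

```bash
python3 -m pendant '[0.12,-0.005,0,0,0,0,0, 0.235,-0.011,0,0,0,0,0, 0.235,-0.011,0,0,0,0,0, 0.235,-0.011,0.08,0,0,0,0, 0.235,-0.011,0.14,0,0,0,0, 0.235,-0.011,0.15,0,0,0,0, 0.235,-0.011,0.15,0,0,0,0]' 50; python3 - <<'E'
from h import *
d=np.load("w3.npz")
p=np.array([.4521,-.2883,.2914]); R0=R.from_rotvec([-2.087,-2.346,.001])
t=p+R0.apply([.0587,-.0027,0]); print(t.round(4))
togo([*t[:2],.236],96.6)
E
```

```text
time_s: 13.65
ee_pos: [0.4426, -0.2305, 0.2545]
orientation: [-2.087, -2.347, 0.001]
ft_force: [0.7, -0.4, -0.0]
finger_gap: 0.121
[ 0.4426 -0.2303  0.2915]
t 13.65 pos [ 0.4426 -0.2305  0.2545] q [-0.74 -0.2  -0.19  1.58 -0.    0.71] F [ 0.7 -0.4 -0. ] gap 0.121 
 shift [0.0008 0.0001 0.074 ] turn [-0.0006 -0.      0.0014]
```

Aligned over the spindle. I'm descending slowly and watching the force.

```bash
python3 -m pendant '[0.001,0,0.015,0,0,0.001,0, 0.001,0,0.025,0,0,0.001,0, 0.001,0,0.035,0,0,0.001,0, 0.001,0,0.035,0,0,0.001,0]'; python3 -m pendant '[0,0,0.01,0,0,0,0, 0,0,0.02,0,0,0,0, 0,0,0.02,0,0,0,0]';  python3 - <<'E'
from h import *
print(r.get_obs()["wrist_torque"]); togo([.4426,-.2303,.236],96.6)
E
```

```text
time_s: 14.05
ee_pos: [0.4424, -0.2306, 0.245]
orientation: [-2.089, -2.345, 0.001]
ft_force: [0.3, 0.9, 0.9]
finger_gap: 0.123
time_s: 14.35
ee_pos: [0.4424, -0.2305, 0.2398]
orientation: [-2.089, -2.345, 0.001]
ft_force: [0.3, -0.1, -0.4]
finger_gap: 0.124
[ 0.0080574  -0.12141276 -0.01790487]
t 14.35 pos [ 0.4424 -0.2305  0.2398] q [-0.74 -0.21 -0.22  1.56 -0.    0.71] F [ 0.3 -0.1 -0.4] gap 0.124 
 shift [0.0008 0.0008 0.0152] turn [-0.0009 -0.0004  0.    ]
```

```bash
python3 -m pendant '[0,0,0.012,0,0,0,0, 0,0,0.016,0,0,0,0, 0,0,0.016,0,0,0,0]'; python3 -m pendant '[0,0,0.006,0,0,0,0, 0,0,0.012,0,0,0,0, 0,0,0.012,0,0,0,0]'; python3 -m pendant '[0,0,0.006,0,0,0,0, 0,0,0.012,0,0,0,0, 0,0,0.012,0,0,0,0]'
```

```text
time_s: 14.65
ee_pos: [0.4425, -0.2306, 0.2364]
orientation: [-2.089, -2.345, 0.001]
ft_force: [-0.3, 0.6, 3.4]
finger_gap: 0.122
time_s: 14.95
ee_pos: [0.4425, -0.2306, 0.2333]
orientation: [-2.089, -2.345, 0.001]
ft_force: [-0.9, 0.3, 5.2]
finger_gap: 0.123
time_s: 15.25
ee_pos: [0.4425, -0.2306, 0.2306]
orientation: [-2.089, -2.345, 0.001]
ft_force: [-1.8, 1.1, 7.1]
finger_gap: 0.122
```

Spring forces match exactly: 3.4 N at first contact, at the expected height, rising to 7 N near the stop. Next I press onto the stop.

```bash
python3 -m pendant '[0,0,0.006,0,0,0,0, 0,0,0.012,0,0,0,0, 0,0,0.012,0,0,0,0, 0,0,0.012,0,0,0,0]'; python3 -m pendant '[0,0,0.004,0,0,0,0, 0,0,0.004,0,0,0,0, 0,0,0.004,0,0,0,0]'; python3 - <<'E'
from h import *
snap("wrist","pics/w4.png"); im,_=snap("top","pics/top4.png")
a=cv2.imread("pics/w4.png")[60:400,150:490]; b=im[120:290,270:520,::-1]
A=np.zeros((600,800,3),np.uint8); A[:400,:400]=cv2.resize(a,(400,400)); A[:272,400:]=cv2.resize(b,(400,272)); cv2.imwrite("pics/end.png",A)
togo([.4426,-.2303,.2304],96.6)
E
```

```text
time_s: 15.65
ee_pos: [0.4426, -0.2307, 0.2298]
orientation: [2.089, 2.345, -0.002]
ft_force: [-6.3, 5.3, 21.0]
finger_gap: 0.128
time_s: 15.95
ee_pos: [0.4427, -0.2308, 0.2297]
orientation: [2.088, 2.344, -0.002]
ft_force: [-7.7, 6.4, 27.6]
finger_gap: 0.12
t 16.05 pos [ 0.4427 -0.2308  0.2297] q [-0.74 -0.21 -0.24  1.54 -0.    0.71] F [-7.8  6.2 26.9] gap 0.128 
 shift [ 0.002  -0.0002 -0.0028] turn [0.0005 0.0016 0.0002]
```

View pics/end.png

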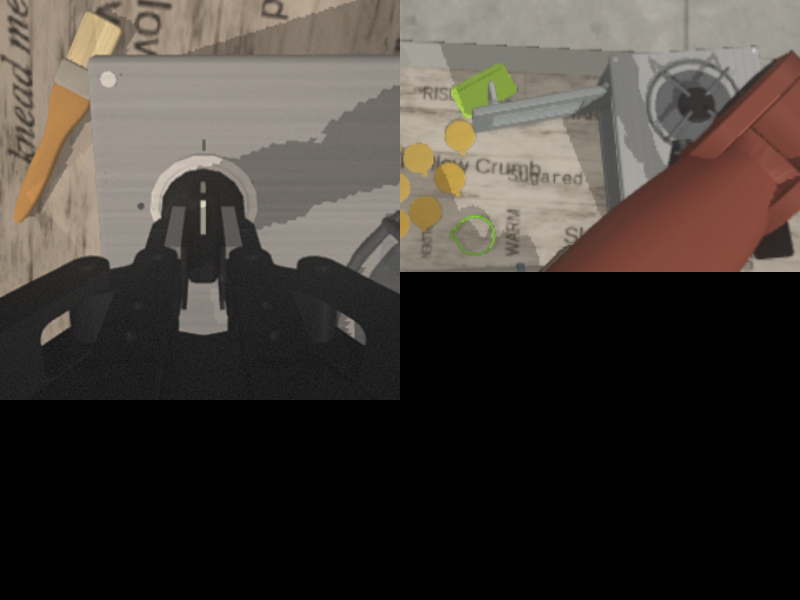

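The picture shows the knob seated on the collar, its line pointing at the door-side tick. The door is still wide open, and the scraper and cutter have not moved.

```bash
python3 -c "
from rig import r
print(r.hand_in()); o=r.get_obs(); print(o['time_s'],o['ee_pos'],o['ft_force'],o['finger_gap'])"
```

```text
the job is handed in; nothing more can be done
None
the job is handed in; nothing more can be done
```

I swung the oven door open by its handle to about 81° (1.41 rad), then let go. I picked up the loose knob by its bar, turned it to line up with the spindle's flat, pushed it home and pressed it to the stop. I handed the job in at about 16 s with the gripper still holding the knob down; no verdict was reported.

**Fit:** The force rose to 3.4 N at the height where a fully home knob should meet the spring. It reached 7.1 N after about 5.8 mm of travel, then climbed sharply to about 27 N at the stop, with TCP height steady near 0.2297 m. The knob's line points at the door-side tick on the collar, within about 1° of the oven's measured yaw.

**Door and bystanders:** The last top picture shows the door still wide open, with the scraper and biscuit cutter where they were. I didn't check the mug and timer again at the end: they are outside the last crop, and an earlier top view had the arm in front of them. The arm's path stayed clear of both.

**Disagreements:**
- There was about 10 N of sideways force in the final push, so the knob is loaded slightly to one side in its bore. This does not show in the TCP position or tilt.
- The spindle position differed by about 1–4 mm between pictures, so I set the final alignment from the wrist camera's view of the knob and the spindle together.

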